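# Lock a sample tin on the counter stand under its keeper bar

## Robot

A 6-joint arm with a two-finger parallel gripper is mounted at the origin on a cart in front of the work surface, level with it; the furniture and walls round the work are solid. World frame = base frame: x ahead of the robot, y to its left, z up, the work surface at z = 0. Lengths are in m, angles in rad, forces in N, time in s.
With the tool pointing down it reaches from about 0.375 to 0.975 m from the base axis. Payload 3.8 kg.
Tool frame: the origin (TCP) lies midway between the tips of the shut fingers; the grasp point (between the pads) lies 19 mm behind it; z points along the fingers, y is the line along which they close (so a half turn about z gives the same grasp; the last joint's range is limited). The gripper opens to 85 mm and grips with 20 to 120 N. Pads are 22 mm wide; open, the fingers measure 114 mm over their backs; the gripper's body (76 mm by 85 mm) begins 54 mm behind the grasp point. The pads swing forward as they close: fully open they stand 13 mm farther back than shut.
Start: joints at [-1.376, 0.264, 1.604, -0, 1.274, -0.037], TCP at [0.155, -0.657, 0.231] pointing down, gripper open.
Joint ranges: [-2.63, 2.63], [-0.94, 2.18], [0.31, 2.57], [-1.31, 4.45], [0, 2.66], [-2.55, 2.55]. Speed limits (rad/s): [2.57, 2.57, 3.14, 3.14, 3.14, 3.14].

## Interface

Orientations are given as a rotation vector (axis times angle).
In Python, from workcell import status, read_camera, workorder, masks_of gives the robot as it stands.
- The arm moves only by the tool drive_tool, never from a script. Its argument "rows" is a list of rows, each a list of 7 numbers: the turn, a rotation vector about the tool's x, y, z in degrees, then the shift along the tool's x, y, z in m, then the opening, from 0 (shut) to 1 (fully open). In form: [[ax, ay, az, tx, ty, tz, claw], ...]. A call has 1 to 8 rows; each row shifts and turns the commanded pose from where the row before left it, along the tool's axes as they then stand; what a row does not reach is not made up. A row lasts 1/12 s, in which the tool goes at most 41.7 mm and 7.16 degrees, less where a joint would pass 70% of its speed; a pose out of reach is approached as far as the arm can. A call is refused whole if a number of a shift passes 0.0417 or a number of a turn 7.16, either way. A call with a gripper value outside its range is refused whole. The fingers move at their own pace and stop on an object; "force" is the grip in N (left out, the last holds). Time passes only in rows, so rows that do not move let the fingers close. It gives the time, the measured TCP pose, the force, the opening and the grip force at its end, in the units of the state.
- status.read_state(): the state, without advancing time (a new reading comes with each control period).
- read_camera(name): name is "scene" or "side" or "wrist"; returns a dict with "color" (480x640x3 uint8, red, green, blue), "intrinsics" (3x3 intrinsics, pixels), "D" ([k1, k2, p1, p2, k3] as OpenCV has them; the pictures are not rectified), "world_from_camera" (4x4, takes a point from camera to world coordinates); the wrist camera has in their place "mount" (4x4, takes a point from camera to tool coordinates, whose origin is the TCP and whose axes are the flange's). Camera axes: x right, y up, looking along -z (the intrinsics and any distortion apply to the point x, -y, -z); pixel columns grow to the right and rows downward; lengths in m; the calibration is good to about 2 mm. A picture is of the moment at which its call begins: read the wrist's pose just before it. There is no depth.
- workorder.finish_job(): hands the job in; it is judged then, once.
Trained networks look in a picture, given as the dict that the camera call returned (one of the last four; its "shot" number tells which), for a name from the list of things; names that differ only in an ending like _2 or _b are one class to them, and where a whole thing is asked for, a point or a joint stands for the part that bears it (a point fixed in the world has none). Each returns a list of dicts, best first, with "score" (0 to 1); they miss things now and then, are a little off and sometimes report something else, mostly with a low value. They report only what shows in the picture. A call takes as long as a camera call. They do not tell look-alikes from the thing itself.
- masks_of(picture, name): "mask" (480x640 bool, what is visible of it) and "bbox" ([left, top, right, bottom] in pixels, round what is visible of it).
The state is a dict: "time": time; "q": joint angles; "joint_vel": joint speeds; "joint_torque": joint torques, N m; "tool_pos": TCP position; "tcp_rot": TCP orientation; "wrist_force": force on the tool from outside, world axes, zero at the start; "torque": the same for the moment, N m; "width": opening from 0.0 (shut) to 1.0 (fully open); "grip_force": force on a finger pad.
Only numpy, scipy, OpenCV 4.12 (cv2) and the standard library are available. Lean on these libraries where they do the work, as an engineer would, in place of code of your own. Each camera call takes 0.05 s, during which the arm holds its last target. There are 200 camera calls.

## Task

Stand the small round tin upright in the round pocket of the counter stand and let go of it. Then take the brass keeper bar by its black grip and push it straight down over the stand's two white snap hooks until both sides have clicked and hold it down by themselves; press gently and by feel, since the hooks are not always set at the same height. Leave everything else on the counter where it is.

Things in the scene. Friction and masses are not known exactly. Their poses are not given: they have to be found in the camera images.
- stand: Fixed display stand; origin: centre of the underside of its dark foot (90 x 160 x 12 mm). On it a wooden block (70 x 150 mm, top at 34 mm) with a pocket in its middle, 50 mm across, 6 mm deep. White posts with hooks and pads rise from it at its +y (left) and -y (right) sides, both set to one height H = 36 to 56 mm above the origin, not measured and different each time.
- tin: Small round lidded pastille tin, pale, greenish lid, 45 mm across, 19 mm high, about 35 g; origin at the centre of its underside, z up. The only round tin on the counter.
- bar: Loose brass keeper bar, about 120 g, lying right way up. Origin: centre of its underside. Plate 30 x 130 x 6 mm with two slots centred at y = +42 and -42 mm, 18 mm in x by 12 mm in y; on its middle a black grip 16 x 40 mm (x, y), from 6 to 30 mm above the origin, pinched across its 16 mm. Goes on either way round.
- hook_left (a joint): White snap hook at stand y = +45 mm, 12 mm wide in x, stem 4 mm thick, top at H + 37 mm; a slope leads to its outward barb (out to y = 51 mm, flat underside at H + 25 mm). Value: bend in rad, 0 upright, about 0.1 inward (toward the pocket) as the bar passes; springs back. The bar's 6 mm plate must end under both barbs.
- hook_right (a joint): the same at stand y = -45 mm; its barb points to -y. Pushing the bar on takes 14 to 18 N in all (both hooks and pads); the hard stops are met at about 28 N
- pad_left (a joint): Red sprung pad, 9 mm across, at stand y = +57 mm; top H + 22 mm when free; its post is a hard stop at H + 14 mm. Value: m pressed down, 0 free, 0.008 level with the stop, about 0.003 with the bar clipped on (bar underside then at H + 19 mm). To click, the bar must go about 1 mm lower. Spring 1.5 N/mm, preload 2 N.
- pad_right (a joint): the same at stand y = -57 mm
- mug: bystander: white mug with a blue leaf pattern, 85 x 118 x 94 mm, origin under its centre
- oval_tin: bystander: oval tin with a yellow and green lid, 78 x 64 x 20 mm, origin under its centre
- green_packet: bystander: green printed packet, 52 x 82 x 18 mm, origin under its centre
- teal_packet: bystander: teal printed packet, 52 x 82 x 18 mm, origin under its centre
- tongs: bystander: steel tongs, 158 x 34 x 17 mm, origin under their centre
Mind the look-alikes: they are no part of the job. What is shaped like the tin but blue, orange or purple is not meant.

How it is judged:
By the outcome, as a careful person would: the job done as asked, in the order asked, and still so for the second after the job is handed in, with the robot touching nothing.
It also fails if it takes over 56 s, if anything falls off the work surface, if the arm or the gripper's body presses on something with over 40 N, if the wrist force passes 120 N, or if a joint passes its speed limit or range.

## Working session

There is one attempt and no reset: what is moved stays moved. The work goes in short steps, Python scripts to look and compute and a tool call to move; the robot and the scene stay as the last step left them, time stands still between calls to the robot, and variables do not carry over. Pictures are saved under pics/ and viewed, at most 10 in all, crops included, and the job is handed in when it is done.

Besides the shell and the picture viewer there is one more tool, called after ">>>" as a command line: name --pt "numbers of a row" for each row, then --argument value for the rest. drive_tool: Moves the arm, as the interface text tells. Its arguments: {"type":"object","properties":{"rows":{"type":"array"},"force":{"type":"number"}},"required":["rows"]}

```bash
mkdir -p pics; ls; cat > h.py <<'E'
import numpy as np, cv2
from workcell import status, read_camera, workorder, masks_of
from scipy.spatial.transform import Rotation as R
def save(p,n): cv2.imwrite('pics/'+n,p['color'][:,:,::-1])
def T(s):
    M=np.eye(4);M[:3,:3]=R.from_rotvec(s['tcp_rot']).as_matrix();M[:3,3]=s['tool_pos'];return M
def snap(name):
    s=status.read_state();p=read_camera(name)
    p['W']=T(s)@p['mount'] if name=='wrist' else np.array(p['world_from_camera']);return p
def rays(p,uv):
    uv=np.array(uv,float).reshape(-1,1,2)
    n=cv2.undistortPoints(uv,np.array(p['intrinsics']),np.array(p['D'])).reshape(-1,2)
    d=np.c_[n[:,0],-n[:,1],-np.ones(len(n))]@p['W'][:3,:3].T
    return p['W'][:3,3],d/np.linalg.norm(d,axis=1)[:,None]
def onz(p,uv,z):
    o,d=rays(p,uv);return o+d*((z-o[2])/d[:,2])[:,None]
def proj(p,X):
    X=np.array(X,float).reshape(-1,3);Wi=np.linalg.inv(p['W']);c=X@Wi[:3,:3].T+Wi[:3,3]
    c=c*[1,-1,-1]
    return cv2.projectPoints(c,np.zeros(3),np.zeros(3),np.array(p['intrinsics']),np.array(p['D']))[0].reshape(-1,2)
def tri(obs):
    A=np.zeros((3,3));b=np.zeros(3)
    for p,uv in obs:
        o,d=rays(p,uv);M=np.eye(3)-np.outer(d[0],d[0]);A+=M;b+=M@o
    return np.linalg.solve(A,b)
E
python3 - <<'E'
from h import *
s=status.read_state();print({k:np.round(v,3) for k,v in s.items()})
P=[]
for n in ['scene','side','wrist']:
    p=snap(n);P.append(p);print(n,np.round(p['W'],3).tolist(),np.round(p['intrinsics'],1).tolist(),p['D'])
    save(p,n+'0.png')
    for k in ['stand','tin','bar','hook_left','hook_right','pad_left','mug']:
        for m in masks_of(p,k)[:4]:print(n,k,round(m['score'],2),m['bbox'])
cv2.imwrite('pics/a.png',np.vstack([P[0]['color'],])[:,:,::-1])
E
```

```text
pics
{'time': np.float64(0.0), 'q': array([-1.376,  0.265,  1.605, -0.   ,  1.274, -0.037]), 'joint_vel': array([-0.   , -0.   , -0.001, -0.   ,  0.003, -0.   ]), 'joint_torque': array([-1.0000e-03, -5.1511e+01, -3.6731e+01,  0.0000e+00,  1.3000e-02,
        0.0000e+00]), 'tool_pos': array([ 0.155, -0.656,  0.23 ]), 'tcp_rot': array([-3.118, -0.363,  0.   ]), 'wrist_force': array([-0.256, -0.923,  0.284]), 'torque': array([0.027, 0.029, 0.003]), 'grip_force': np.float64(0.0), 'width': np.float64(1.0)}
scene [[0.482, 0.45, -0.752, -0.382], [-0.876, 0.257, -0.408, -0.497], [0.01, 0.855, 0.518, 0.659], [0.0, 0.0, 0.0, 1.0]] [[440.0, 0.0, 316.7], [0.0, 440.0, 237.0], [0.0, 0.0, 1.0]] [0.02450364 0.         0.         0.         0.        ]
scene stand 0.93 [259.5, 223.0, 323.7, 273.8]
scene tin 0.75 [418.8, 280.2, 439.0, 297.7]
scene tin 0.74 [376.8, 280.9, 399.8, 297.2]
scene tin 0.71 [260.7, 201.1, 286.7, 217.1]
scene tin 0.65 [400.3, 264.3, 414.1, 277.1]
scene bar 0.7 [245.8, 222.5, 264.3, 242.9]
scene hook_right 0.37 [301.2, 239.8, 308.7, 246.8]
scene hook_right 0.15 [261.9, 201.1, 283.5, 219.4]
scene mug 0.96 [472.2, 260.9, 515.0, 310.9]
side [[-0.579, 0.458, -0.674, -0.311], [-0.815, -0.341, 0.469, 0.557], [-0.014, 0.821, 0.571, 0.752], [0.0, 0.0, 0.0, 1.0]] [[441.2, 0.0, 323.9], [0.0, 441.2, 239.8], [0.0, 0.0, 1.0]] [0.01881551 0.         0.         0.         0.        ]
side stand 0.92 [292.6, 243.0, 357.0, 291.8]
side bar 0.57 [234.4, 281.2, 286.1, 297.6]
side hook_right 0.6 [336.5, 239.7, 339.7, 254.8]
wrist [[0.228, 0.921, 0.316, 0.237], [-0.974, 0.216, 0.074, -0.637], [0.0, -0.325, 0.946, 0.374], [0.0, 0.0, 0.0, 1.0]] [[397.1, 0.0, 320.5], [0.0, 397.1, 239.9], [0.0, 0.0, 1.0]] [-0.02778156  0.          0.          0.          0.        ]
```

View pics/scene0.png

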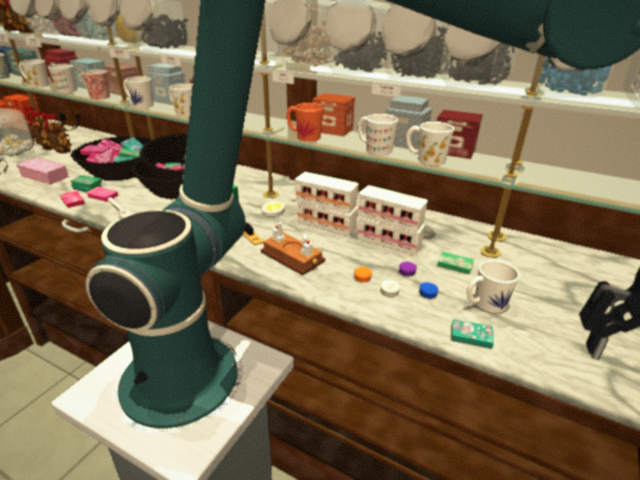

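View pics/side0.png

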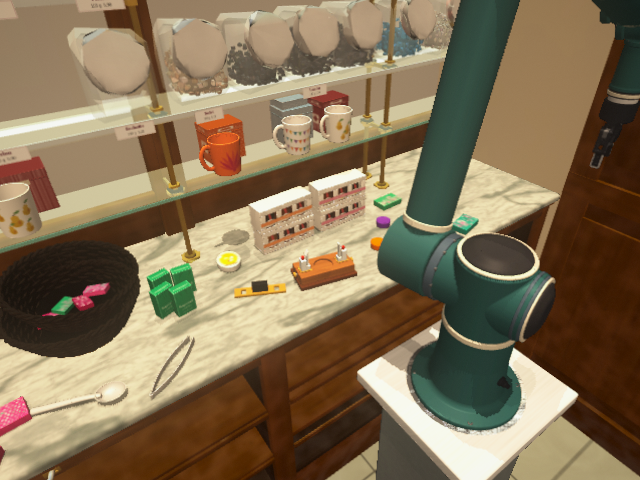

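The scene view shows the pale tin at (390,288), with orange (363,274), purple (408,268) and blue (429,290) look-alikes around it. The stand is at (292,250). The side view shows the brass bar at (260,289) and the stand at (325,268).

```bash
python3 - <<'E'
from h import *
a=snap('scene');b=snap('side')
print('tin',onz(a,[[390,286]],.015), 'others',onz(a,[[363,274],[408,268],[429,290]],.015).round(3).tolist())
m=masks_of(b,'bar')[0]['mask'];v,u=np.nonzero(m)
X=onz(b,np.c_[u,v],.008);c=X.mean(0);w,V=np.linalg.eigh(np.cov(X[:,:2].T));print('bar',c,V[:,1],np.degrees(np.arctan2(V[1,1],V[0,1])))
for p in (a,b):
    m=masks_of(p,'stand')[0]['mask'];v,u=np.nonzero(m);print('stand',onz(p,[[u.mean(),v.mean()]],.034))
print('stand foot corners side', onz(b,[[293,278],[302,290],[357,278]],0.0).round(3).tolist())
print('bar ends',onz(b,[[235,293],[286,289]],.006).round(3).tolist())
E
```

```text
tin [[ 0.44243242 -0.25155114  0.015     ]] others [[0.455, -0.176, 0.015], [0.536, -0.265, 0.015], [0.474, -0.337, 0.015]]
bar [0.48717504 0.20513655 0.008     ] [0.44699829 0.89453481] 63.448740451361346
stand [[0.42996013 0.01592784 0.034     ]]
stand [[0.43293696 0.04640548 0.034     ]]
stand foot corners side [[0.481, 0.108, 0.0], [0.427, 0.115, 0.0], [0.38, -0.029, 0.0]]
bar ends [[0.512, 0.261, 0.006], [0.448, 0.149, 0.006]]
```

>>> drive_tool --pt "0 0 0 0.0285 -0.0253 0 1" --pt "0 0 0 0.0285 -0.0253 0 1" --pt "0 0 0 0.0285 -0.0253 0 1" --pt "0 0 0 0.0285 -0.0253 0 1" --pt "0 0 0 0.0285 -0.0253 0 1" --pt "0 0 0 0.0285 -0.0253 0 1" --pt "0 0 0 0.0285 -0.0253 0 1" --pt "0 0 0 0.0285 -0.0253 0 1"

```text
time: 2.12
tool_pos: [0.3312, -0.406, 0.2316]
tcp_rot: [3.12, 0.363, 0.001]
wrist_force: [-0.8, 0.6, 0.4]
width: 1.004
grip_force: 0.0
```

>>> drive_tool --pt "0 0 -7 0.0285 -0.0253 0 1" --pt "0 0 -7 0.028 -0.01 0 1" --pt "0 0 -7 0.028 -0.01 0 1" --pt "0 0 -7 0.028 -0.01 0 1" --pt "0 0 -7 0.028 -0.01 0 1" --pt "0 0 -7 0 0 0 0.8" --pt "0 0 -7 0 0 0 0.8" --pt "0 0 -7 0 0 0 0.8"

```text
time: 2.78
tool_pos: [0.4279, -0.2848, 0.2315]
tcp_rot: [2.577, 1.796, 0.0]
wrist_force: [-0.6, -0.7, -0.6]
width: 0.801
grip_force: 0.0
```

```bash
python3 - <<'E'
from h import *
p=snap('wrist');save(p,'w1.png');print(np.round(p['W'],3).tolist())
for m in masks_of(p,'tin')[:5]:
    v,u=np.nonzero(m['mask']);print(round(m['score'],2),np.round(m['bbox']),u.mean(),v.mean(),onz(p,[[u.mean(),v.mean()]],.016).round(4),p['color'][m['mask']].mean(0))
s=status.read_state();print(s['tool_pos'],T(s)[:3,:3].round(3).tolist())
E
```

```text
[[0.938, 0.329, 0.113, 0.457], [-0.348, 0.887, 0.305, -0.206], [0.0, -0.325, 0.946, 0.374], [0.0, 0.0, 0.0, 1.0]]
0.71 [284.  32. 336.  93.] 309.42396694214875 60.86363636363637 [[ 0.4602 -0.1708  0.016 ]] [175.12933884 122.36942149  60.54297521]
0.62 [364. 203. 413. 253.] 388.8595132743363 227.20575221238937 [[ 0.4791 -0.332   0.016 ]] [ 44.88440265  73.02212389 130.93030973]
0.58 [403. 109. 456. 160.] 430.03408567480426 131.91847075080608 [[ 0.5389 -0.261   0.016 ]] [121.09580838  63.30262552 123.43251958]
0.57 [296. 136. 344. 187.] 319.8889484978541 160.2607296137339 [[ 0.4398 -0.2507  0.016 ]] [149.88197425 143.47693133 123.70064378]
[ 0.42764607 -0.28528172  0.23141825] [[0.353, 0.936, 0.0], [0.936, -0.353, -0.0], [-0.0, 0.0, -1.0]]
```

View pics/w1.png

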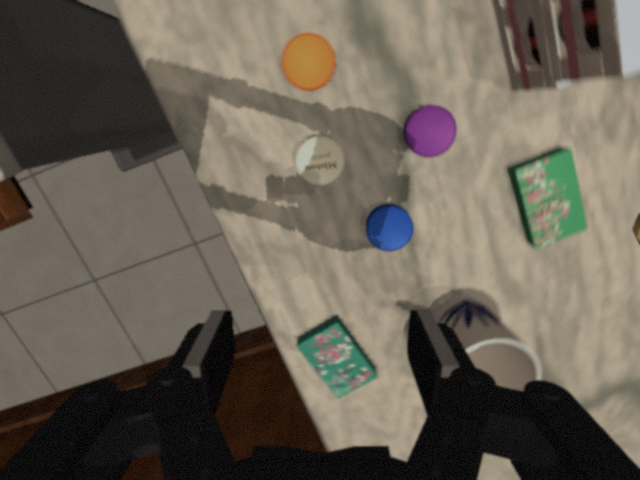

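The wrist view shows the pale tin at (320,160), with orange (309,61), purple (430,131) and blue (390,228) around it. The fingers have room along the tool's y.

>>> drive_tool --pt "0 0 0 0.0092 0 0.028 0.8" --pt "0 0 0 0.0092 0 0.028 0.8" --pt "0 0 0 0.0092 0 0.028 0.8" --pt "0 0 0 0.0092 -0.0008 0.028 0.8" --pt "0 0 0 0 0 0 0.8"

```text
time: 3.3
tool_pos: [0.4356, -0.2473, 0.1134]
tcp_rot: [-2.578, -1.776, 0.006]
wrist_force: [-1.6, 0.5, -0.4]
width: 0.801
grip_force: 0.0
```

```bash
python3 - <<'E'
from h import *
s=status.read_state();p=snap('wrist');save(p,'w2.png')
for m in masks_of(p,'tin')[:5]:
    v,u=np.nonzero(m['mask']);print(round(m['score'],2),np.round(m['bbox']),u.mean(),v.mean(),[onz(p,[[u.mean(),v.mean()]],z).round(4).tolist() for z in (.012,.016,.019)],p['color'][m['mask']].mean(0))
print(s['tool_pos'],s['width'])
E
```

```text
0.87 [389. 296. 459. 358.] 417.90736040609136 316.9200507614213 [[[0.4776, -0.3234, 0.012]], [[0.4774, -0.3209, 0.016]], [[0.4773, -0.319, 0.019]]] [29.99809645 49.84708122 91.47525381]
0.82 [292. 210. 367. 281.] 330.79823192927716 243.18096723868956 [[[0.4399, -0.251, 0.012]], [[0.4403, -0.2497, 0.016]], [[0.4407, -0.2487, 0.019]]] [118.75897036 111.13572543  93.84113365]
0.8 [277.  71. 356. 153.] 315.2701149425287 111.38545382481173 [[[0.4601, -0.1709, 0.012]], [[0.4602, -0.1709, 0.016]], [[0.4603, -0.1709, 0.019]]] [165.01862862 101.82481173  51.55192231]
0.61 [445. 172. 525. 239.] 484.9965229485396 204.29462216040798 [[[0.5401, -0.2611, 0.012]], [[0.5389, -0.2596, 0.016]], [[0.538, -0.2585, 0.019]]] [106.03245248  51.01414001 110.10593417]
[ 0.43559788 -0.24729302  0.11341578] 0.8007295478283497
```

>>> drive_tool --pt "0 0 0 -0.0015 0.005 0.02 0.8" --pt "0 0 0 0 0 0.02 0.8" --pt "0 0 0 0 0 0.02 0.8" --pt "0 0 0 0 0 0 0.8" --pt "0 0 0 0 0 0 0.8"

```text
time: 3.82
tool_pos: [0.4444, -0.255, 0.0606]
tcp_rot: [2.585, 1.783, 0.0]
wrist_force: [0.7, -0.2, 1.5]
width: 0.801
grip_force: 0.0
```

>>> drive_tool --pt "0 0 0 0.0026 -0.0057 0.018 0.8" --pt "0 0 0 0 0 0.018 0.8" --pt "0 0 0 0 0 0.01 0.8" --pt "0 0 0 0 0 0.008 0.8" --pt "0 0 0 0 0 0 0.8" --pt "0 0 0 0 0 0 0.8"

```text
time: 4.32
tool_pos: [0.4401, -0.2501, 0.0061]
tcp_rot: [2.584, 1.785, 0.001]
wrist_force: [0.5, -1.1, 0.6]
width: 0.801
grip_force: 0.0
```

>>> drive_tool --pt "0 0 0 0 0 0 0.3" --pt "0 0 0 0 0 0 0.3" --pt "0 0 0 0 0 0 0.3" --pt "0 0 0 0 0 0 0.3" --pt "0 0 0 0 0 0 0.3" --pt "0 0 0 0 0 0 0.3" --force 25

```text
time: 4.82
tool_pos: [0.4404, -0.2502, 0.0066]
tcp_rot: [2.583, 1.785, 0.001]
wrist_force: [-1.1, 1.0, 6.0]
width: 0.51
grip_force: 25.0
```

>>> drive_tool --pt "0 0 0 0 0 -0.015 0.3" --pt "0 0 0 0 0 -0.04 0.3" --pt "0 0 0 0 0 -0.04 0.3" --pt "0 0 0 0 0 -0.04 0.3" --pt "0 0 0 0.015 -0.006 -0.035 0.3" --pt "0 0 0 0.015 -0.006 -0.03 0.3" --pt "0 0 0 0.033 -0.014 0 0.3" --pt "0 0 0 0.033 -0.014 0 0.3"

```text
time: 5.48
tool_pos: [0.4379, -0.1461, 0.2089]
tcp_rot: [2.582, 1.779, 0.006]
wrist_force: [0.9, 1.1, -0.6]
width: 0.508
grip_force: 25.8
```

>>> drive_tool --pt "0 0 0 0.033 -0.014 0 0.3" --pt "0 0 0 0.033 -0.014 0 0.3" --pt "0 0 0 0.033 -0.014 0 0.3" --pt "0 0 0 0.033 -0.014 0 0.3" --pt "0 0 0 0 0 0 0.3" --pt "0 0 0 0 0 0 0.3" --pt "0 0 0 0 0 0 0.3"

```text
time: 6.07
tool_pos: [0.4303, -0.0024, 0.2053]
tcp_rot: [2.583, 1.787, -0.0]
wrist_force: [0.9, 0.4, -0.7]
width: 0.504
grip_force: 25.8
```

```bash
python3 - <<'E'
from h import *
s=status.read_state();p=snap('wrist');save(p,'w3.png');print(s['tool_pos'],p['W'].round(4).tolist(),s['width'])
import pickle;pickle.dump({k:p[k] for k in('color','intrinsics','D','W')},open('w3.pkl','wb'))
for k in ['stand','hook_left','hook_right','pad_left','pad_right','bar']:
  for m in masks_of(p,k)[:3]:
    v,u=np.nonzero(m['mask']);print(k,round(m['score'],2),np.round(m['bbox']),u.mean().round(1),v.mean().round(1),onz(p,[[u.mean(),v.mean()]],.034 if k=='stand' else .006).round(4).tolist())
E
```

```text
[ 0.4302527  -0.00240031  0.20532477] [[0.9353, 0.3347, 0.115, 0.4598], [-0.3539, 0.8845, 0.304, 0.0762], [0.0, -0.3251, 0.9457, 0.3482], [0.0, 0.0, 0.0, 1.0]] 0.5041288081704621
stand 0.8 [261.  48. 393. 260.] 330.8 153.9 [[0.4541, 0.0386, 0.034]]
hook_left 0.64 [316.  97. 336. 115.] 325.5 104.9 [[0.4633, 0.074, 0.006]]
hook_left 0.47 [259. 275. 376. 386.] 320.3 329.1 [[0.385, -0.121, 0.006]]
hook_right 0.66 [334. 223. 353. 247.] 341.3 233.9 [[0.4378, -0.0351, 0.006]]
pad_left 0.6 [316.  82. 330.  96.] 323.4 87.6 [[0.4664, 0.087, 0.006]]
pad_right 0.49 [338. 246. 351. 257.] 343.1 250.8 [[0.4338, -0.0511, 0.006]]
```

View pics/w3.png

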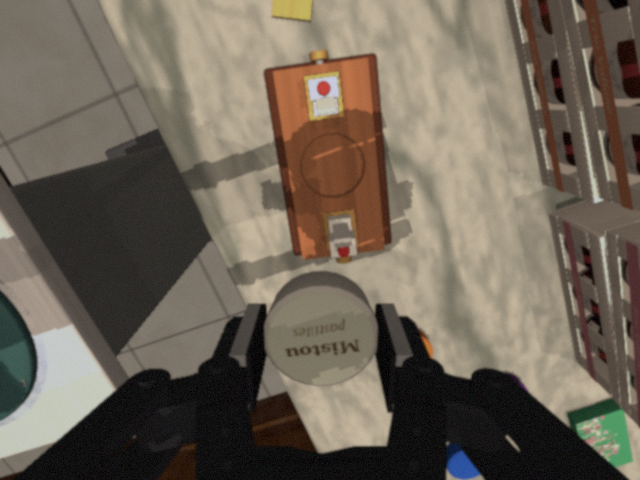

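The stand sits square in the view: pocket ring centred near (332,165), red pads at (323,88) and (344,252), and block corners at (265,70), (376,55), (390,246) and (297,256). The tin is held upright between the fingers at (320,330).

```bash
python3 - <<'E'
from h import *
import pickle;p=pickle.load(open('w3.pkl','rb'))
c=onz(p,[[265,70],[376,55],[390,246],[297,256]],.034);print(c.round(4).tolist())
print('sides',[np.linalg.norm(c[i]-c[(i+1)%4]).round(4) for i in range(4)],c.mean(0))
print('pocket',onz(p,[[332,165]],.034),np.linalg.norm(np.diff(onz(p,[[300,165],[365,165]],.034),axis=0)),np.linalg.norm(np.diff(onz(p,[[332,132],[332,198]],.034),axis=0)))
hsv=cv2.cvtColor(p['color'],cv2.COLOR_RGB2HSV)
red=((hsv[...,0]<8)|(hsv[...,0]>172))&(hsv[...,1]>170)&(hsv[...,2]>90)
n,l,st,ce=cv2.connectedComponentsWithStats(red.astype(np.uint8))
pads=[]
for i in range(1,n):
    if st[i,4]>20 and 280<ce[i][0]<380 and ce[i][1]<270: print(st[i],ce[i]);pads.append(ce[i])
for z in (.05,.06,.065,.07,.075,.08):
    a=onz(p,[[323.4,88],[343.5,252]],z);d=a[0]-a[1];print(z,np.linalg.norm(d),a.mean(0),np.degrees(np.arctan2(d[1],d[0])))
cv2.imwrite('pics/c3.png',cv2.resize(p['color'][40:270,240:410,::-1],None,fx=2.6,fy=2.6,interpolation=cv2.INTER_CUBIC))
E
```

```text
[[0.4301, 0.1128, 0.034], [0.5094, 0.0936, 0.034], [0.4743, -0.0506, 0.034], [0.3978, -0.0313, 0.034]]
sides [np.float64(0.0816), np.float64(0.1484), np.float64(0.079), np.float64(0.1476)] [0.45290745 0.03111971 0.034     ]
pocket [[0.45205136 0.03024506 0.034     ]] 0.051134352942682586 0.05169361766398422
[319  83   9  11  58] [323.0862069   88.27586207]
[339 248   9   9  67] [343.31343284 251.79104478]
0.05 0.12449394592572623 [0.45128253 0.02480672 0.05      ] 76.8490634440162
0.06 0.12031888050338173 [0.45156683 0.02653034 0.06      ] 76.84906344401618
0.065 0.11823134779220947 [0.45170899 0.02739215 0.065     ] 76.8490634440162
0.07 0.11614381508103717 [0.45185114 0.02825396 0.07      ] 76.84906344401621
0.075 0.11405628236986493 [0.45199329 0.02911577 0.075     ] 76.8490634440162
0.08 0.11196874965869269 [0.45213545 0.02997758 0.08      ] 76.84906344401618
```

View pics/c3.png

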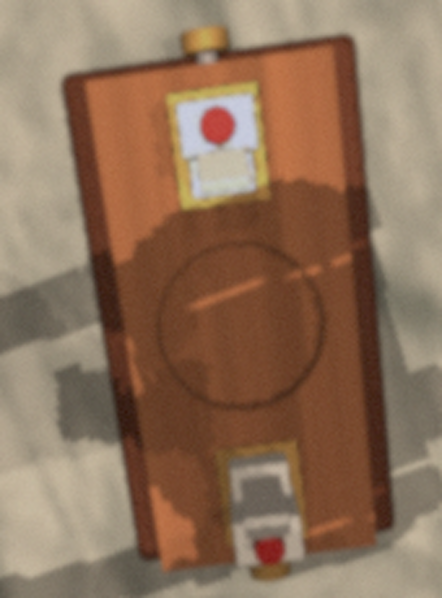

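>>> drive_tool --pt "0 0 -7 -0.005 0.003 0.02 0.3" --pt "0 0 0 -0.005 0.003 0.02 0.3" --pt "0 0 0 -0.005 0.003 0.02 0.3" --pt "0 0 0 -0.005 0 0.015 0.3" --pt "0 0 0 0 0 0 0.3" --pt "0 0 0 0 0 0 0.3" --pt "0 0 0 0 0 0 0.3"

```text
time: 7.0
tool_pos: [0.4343, -0.0243, 0.1312]
tcp_rot: [2.471, 1.939, 0.001]
wrist_force: [0.2, -0.9, -0.4]
width: 0.5
grip_force: 25.8
```

```bash
python3 - <<'E'
from h import *
import pickle
s=status.read_state();p=snap('wrist');print(s['tool_pos'],T(s)[:3,:2].round(3).tolist())
pickle.dump({k:p[k] for k in('color','intrinsics','D','W')},open('w4.pkl','wb'))
for k in ['hook_left','hook_right','pad_left','pad_right','tin']:
  for m in masks_of(p,k)[:2]:
    v,u=np.nonzero(m['mask']);print(k,round(m['score'],2),np.round(m['bbox']),u.mean().round(1),v.mean().round(1))
save(p,'w4.png')
q=pickle.load(open('w3.pkl','rb'))
M=np.linalg.inv(T(s));z=s['tool_pos'][2]+.0124
for m in masks_of(p,'tin')[:1]:
    x0,y0,x1,y1=m['bbox'];X=onz(p,[[(x0+x1)/2,(y0+y1)/2]],z)[0];print('tin tool',M@np.r_[X,1])
hsv=cv2.cvtColor(p['color'],cv2.COLOR_RGB2HSV)
red=((hsv[...,0]<8)|(hsv[...,0]>172))&(hsv[...,1]>170)&(hsv[...,2]>90)
n,l,st,ce=cv2.connectedComponentsWithStats(red.astype(np.uint8))
for i in range(1,n):
    if st[i,4]>20: print(st[i],ce[i])
E
```

```text
[ 0.43432171 -0.0243046   0.13115828] [[0.238, 0.971], [0.971, -0.238], [0.0, 0.001]]
hook_left 0.84 [314.  48. 342.  72.] 329.0 61.1
hook_right 0.91 [320. 228. 340. 261.] 329.7 244.8
pad_left 0.79 [316.  27. 339.  49.] 328.7 37.2
pad_left 0.51 [617. 467. 634. 478.] 624.6 472.6
pad_right 0.44 [321. 263. 340. 272.] 330.3 266.0
tin 0.65 [261. 271. 380. 387.] 320.2 328.8
tin 0.62 [368. 369. 393. 420.] 377.3 396.5
tin tool [ 3.63582908e-03 -3.13806181e-04 -1.23991213e-02  1.00000000e+00]
[321  28  16  19 222] [328.47747748  36.97297297]
[323 263  14   9  98] [330.26530612 266.46938776]
```

View pics/w4.png

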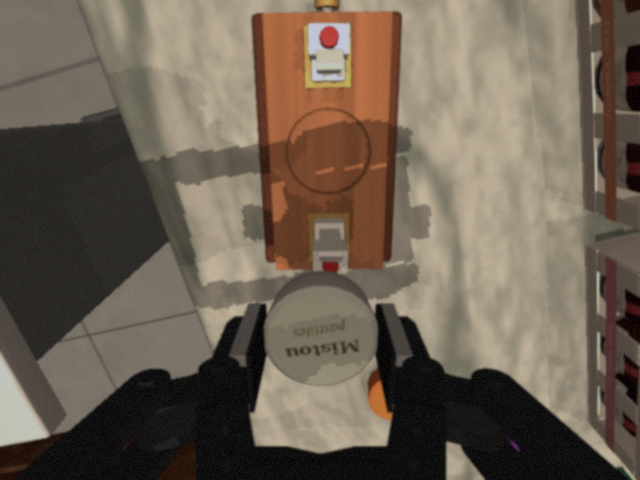

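The stand is now aligned with the image's vertical. The pocket ring is centred at (328.5,151), the left pad is at (328.5,37) and the right pad is partly hidden by the tin at (330,267).

```bash
python3 - <<'E'
from h import *
import pickle
q=pickle.load(open('w3.pkl','rb'));p=pickle.load(open('w4.pkl','rb'))
print('pocket tri',tri([(q,[333.1,165]),(p,[328.5,151])]),onz(q,[[333.1,165]],.034),onz(p,[[328.5,151]],.034))
print('padL tri',tri([(q,[323.1,88.3]),(p,[328.5,37])]))
print('hooks',tri([(q,[325.5,104.9]),(p,[329,61.1])]),tri([(q,[341.3,233.9]),(p,[329.7,244.8])]))
for z in (.065,.07,.075,.08):
    a=onz(p,[[328.5,37],[330.3,269.5]],z);d=a[0]-a[1];print(z,np.linalg.norm(d),a.mean(0),np.degrees(np.arctan2(d[1],d[0])))
# sub-check: circle rim sampled at z=.034 reprojected against dark ring
g=cv2.cvtColor(p['color'],cv2.COLOR_RGB2GRAY).astype(np.float32);g=cv2.GaussianBlur(g,(0,0),1)
gq=cv2.GaussianBlur(cv2.cvtColor(q['color'],cv2.COLOR_RGB2GRAY).astype(np.float32),(0,0),1)
t=np.linspace(0,2*np.pi,120)
def cost(x,img,pp,r):
    X=np.c_[x[0]+r*np.cos(t),x[1]+r*np.sin(t),np.full(120,.034)];uv=proj(pp,X).astype(np.float32)
    L=lambda rr:cv2.remap(img,*[a.reshape(-1,1) for a in proj(pp,np.c_[x[0]+rr*np.cos(t),x[1]+rr*np.sin(t),np.full(120,.034)]).astype(np.float32).T],cv2.INTER_LINEAR).ravel()
    return np.median(L(r)-.5*L(r+.003)-.5*L(r-.003))
for im,pp in((g,p),(gq,q)):
    best=min((cost((x,y),im,pp,r),x,y,r) for x in np.arange(.446,.460,.0005) for y in np.arange(.023,.037,.0005) for r in(.0245,.025,.0255,.026))
    print('ring',best)
E
```

```text
pocket tri [0.45279563 0.03089447 0.03989937] [[0.45286064 0.02993908 0.034     ]] [[0.45256306 0.03032103 0.034     ]]
padL tri [0.46473446 0.0845459  0.07490102]
hooks [0.46254799 0.07445508 0.07677739] [ 0.44273614 -0.00948065  0.08485423]
0.065 0.12013533901120671 [0.45176281 0.02737447 0.065     ] 77.00194510395697
0.07 0.11726246497574248 [0.45181881 0.02808711 0.07      ] 77.00194510395698
0.075 0.11438959094027826 [0.45187482 0.02879975 0.075     ] 77.00194510395698
0.08 0.11151671690481404 [0.45193082 0.02951239 0.08      ] 77.00194510395697
ring (np.float32(-18.7973), np.float64(0.452), np.float64(0.030000000000000006), 0.0245)
ring (np.float32(-10.493778), np.float64(0.452), np.float64(0.029500000000000005), 0.0245)
```

```bash
python3 - <<'E'
from h import *
import pickle
p=pickle.load(open('w4.pkl','rb'))
from workcell import status
M=T(status.read_state());t=np.linspace(0,6.283,90)
for x in (-.001,0,.001,.002,.003):
    X=np.vstack([np.c_[x+.0225*np.cos(t),.0225*np.sin(t),np.full(90,z)] for z in(-.0124,.0066)])
    uv=proj(p,X@M[:3,:3].T+M[:3,3]);print(x,uv.min(0).round(1),uv.max(0).round(1))
d=np.array([.4523,.030,0])-M[:3,3];print('to pocket tool',M[:3,:3].T@d)
E
```

```text
-0.001 [261.2 264.9] [379.3 387. ]
0 [261.1 262.7] [379.4 385. ]
0.001 [261.  260.4] [379.5 382.9]
0.002 [260.8 258.1] [379.7 380.9]
0.003 [260.7 255.8] [379.8 378.8]
to pocket tool [0.05675821 0.00471265 0.13097553]
```

>>> drive_tool --pt "0 0 0 0.02 0.0017 0 0.3" --pt "0 0 0 0.02 0.0015 0 0.3" --pt "0 0 0 0.0178 0.0015 0.01 0.3" --pt "0 0 0 0 0 0.03 0.3" --pt "0 0 0 0 0 0.025 0.3" --pt "0 0 0 0 0 0.014 0.3" --pt "0 0 0 0 0 0 0.3" --pt "0 0 0 0 0 0 0.3"

```text
time: 8.02
tool_pos: [0.4511, 0.031, 0.0508]
tcp_rot: [-2.47, -1.94, 0.003]
wrist_force: [1.6, 0.0, 0.4]
width: 0.506
grip_force: 25.8
```

>>> drive_tool --pt "0 0 0 0 0.001 0.004 0.3" --pt "0 0 0 0 0 0.004 0.3" --pt "0 0 0 0 0 0.003 0.3" --pt "0 0 0 0 0 0.002 0.3" --pt "0 0 0 0 0 0.001 0.3" --pt "0 0 0 0 0 0.001 0.3" --pt "0 0 0 0 0 0 0.3" --pt "0 0 0 0 0 0 0.3"

```text
time: 8.68
tool_pos: [0.4529, 0.0307, 0.0364]
tcp_rot: [2.471, 1.94, 0.0]
wrist_force: [0.6, 0.1, -0.1]
width: 0.509
grip_force: 25.8
```

>>> drive_tool --pt "0 0 0 0 0 0.001 0.3" --pt "0 0 0 0 0 0.0005 0.3" --pt "0 0 0 0 0 0 0.3" --pt "0 0 0 0 0 0 0.3"

```text
time: 9.02
tool_pos: [0.4528, 0.0307, 0.0348]
tcp_rot: [-2.471, -1.94, 0.0]
wrist_force: [0.5, -0.6, -0.7]
width: 0.506
grip_force: 25.8
```

Release with a slow opening, then rise.

>>> drive_tool --pt "0 0 0 0 0 0 0.55" --pt "0 0 0 0 0 0 0.6" --pt "0 0 0 0 0 0 0.7" --pt "0 0 0 0 0 0 0.8" --pt "0 0 0 0 0 0 0.8" --pt "0 0 0 0 0 0 0.8"

```text
time: 9.52
tool_pos: [0.4529, 0.0307, 0.0348]
tcp_rot: [2.471, 1.94, 0.0]
wrist_force: [-0.7, 1.0, 0.7]
width: 0.796
grip_force: 0.0
```

>>> drive_tool --pt "0 0 0 0 0 -0.015 0.8" --pt "0 0 0 0 0 -0.035 0.8" --pt "0 0 0 0 0 -0.04 0.8" --pt "0 0 0 0 0 -0.04 0.8" --pt "0 0 0 0 0 -0.04 0.8" --pt "0 0 0 0.01 0 -0.015 0.8" --pt "0 0 0 0 0 0 0.8" --pt "0 0 0 0 0 0 0.8"

```text
time: 10.18
tool_pos: [0.456, 0.0406, 0.221]
tcp_rot: [2.469, 1.94, 0.004]
wrist_force: [0.4, -0.6, -0.9]
width: 0.802
grip_force: 0.0
```

```bash
python3 - <<'E'
from h import *
import pickle
s=status.read_state();p=snap('wrist');print(s['tool_pos'],T(s)[:3,:2].round(3).tolist());save(p,'w5.png')
pickle.dump({k:p[k] for k in('color','intrinsics','D','W')},open('w5.pkl','wb'))
for k in ['tin','hook_left','hook_right','pad_left','pad_right','bar']:
  for m in masks_of(p,k)[:2]:
    v,u=np.nonzero(m['mask']);print(k,round(m['score'],2),np.round(m['bbox']),u.mean().round(1),v.mean().round(1),[onz(p,[[u.mean(),v.mean()]],z).round(4).tolist()[0][:2] for z in (.009,.047)])
    if k=='bar':
      X=onz(p,np.c_[u,v],.006);w,V=np.linalg.eigh(np.cov(X[:,:2].T));print(np.degrees(np.arctan2(V[1,1],V[0,1])))
E
```

```text
[0.45604989 0.0405828  0.22100425] [[0.236, 0.972], [0.972, -0.236], [0.001, 0.003]]
tin 0.77 [352. 366. 390. 406.] 370.3 386.7 [[0.4598, -0.1731], [0.4615, -0.1415]]
tin 0.75 [292. 197. 347. 250.] 318.7 222.5 [[0.4498, 0.0208], [0.4526, 0.0317]]
hook_left 0.77 [309. 170. 326. 184.] 317.6 177.2 [[0.459, 0.0622], [0.4608, 0.0686]]
hook_right 0.69 [313. 275. 325. 299.] 318.8 286.2 [[0.4343, -0.0426], [0.4387, -0.0249]]
pad_left 0.56 [312. 156. 323. 166.] 317.6 159.8 [[0.4627, 0.0772], [0.4641, 0.082]]
pad_right 0.53 [314. 300. 325. 307.] 319.7 302.2 [[0.4309, -0.0599], [0.4357, -0.0404]]
bar 0.69 [281.   3. 332.  90.] 305.2 39.4 [[0.4762, 0.1737], [0.4761, 0.1682]]
61.22486184084811
```

View pics/w5.png

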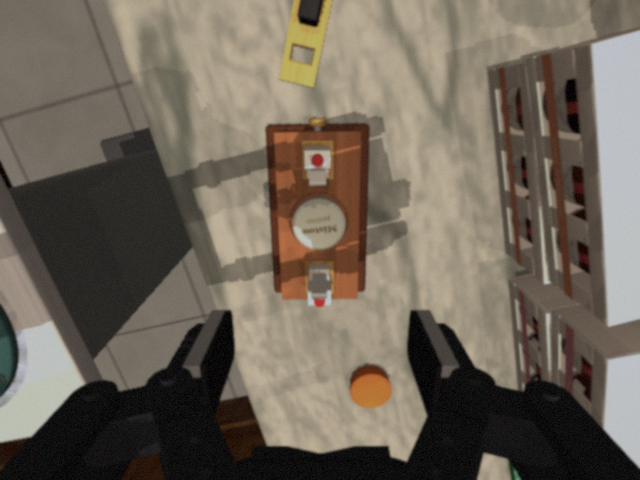

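The tin sits flat in the pocket, with its lid centred at (319,222) between the hooks. The bar is at the top of the view, with its near slot at (301,55) and its grip at (310,10).

>>> drive_tool --pt "0 0 0 0.033 -0.003 0 0.8" --pt "0 0 0 0.033 -0.003 0 0.5" --pt "0 0 0 0.033 -0.003 0 0.5" --pt "0 0 0 0.032 -0.003 0.01 0.5" --pt "0 0 7 0 0 0.015 0.5" --pt "0 0 7 0 0 0.015 0.5" --pt "0 0 0 0 0 0 0.5" --pt "0 0 0 0 0 0 0.5"

```text
time: 11.2
tool_pos: [0.4734, 0.1702, 0.1782]
tcp_rot: [-2.685, -1.629, 0.006]
wrist_force: [-0.1, 0.7, 0.2]
width: 0.498
grip_force: 0.0
```

```bash
python3 - <<'E'
from h import *
import pickle
s=status.read_state();p=snap('wrist');print(s['tool_pos'],T(s)[:3,:2].round(3).tolist());save(p,'w6.png')
pickle.dump({k:p[k] for k in('color','intrinsics','D','W')},open('w6.pkl','wb'))
hsv=cv2.cvtColor(p['color'],cv2.COLOR_RGB2HSV)
for m in masks_of(p,'bar')[:2]:
    v,u=np.nonzero(m['mask']);print(round(m['score'],2),np.round(m['bbox']))
    M=m['mask']
    c=cv2.minAreaRect(np.c_[u,v].astype(np.float32));print(c)
    X=onz(p,np.c_[u,v],.006);w,V=np.linalg.eigh(np.cov(X[:,:2].T));print(X.mean(0),np.degrees(np.arctan2(V[1,1],V[0,1])))
    Y=onz(p,cv2.boxPoints(c),.006);print(Y.round(4).tolist())
    yel=M&(p['color'].max(2)>90)
    v,u=np.nonzero(M&(p['color'].max(2)<60));X=onz(p,np.c_[u,v],.03);print('dark',len(u),u.mean(),v.mean(),u.min(),u.max(),v.min(),v.max(),X.mean(0))
E
```

```text
[0.47343194 0.17018909 0.17823714] [[0.462, 0.887], [0.887, -0.462], [-0.003, -0.003]]
0.61 [300.  84. 340. 246.]
((320.9869079589844, 162.37509155273438), (165.03497314453125, 39.3213005065918), 89.5379409790039)
[0.49170619 0.20511336 0.006     ] 63.4399968915096
[[0.5063, 0.2663, 0.006], [0.5321, 0.253, 0.006], [0.4748, 0.1367, 0.006], [0.4453, 0.1517, 0.006]]
dark 1138 321.2214411247803 170.26713532513182 311 332 143 198 [0.49057382 0.20330995 0.03      ]
```

View pics/w6.png

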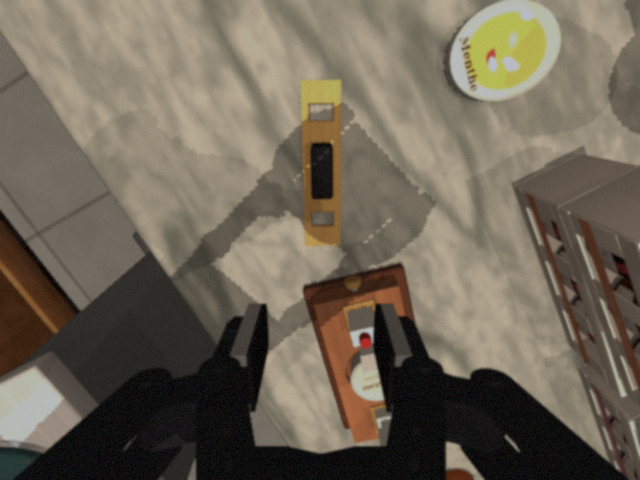

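The bar lies along the image's vertical: slots at (321,112) and (322,218), black grip at (321,170), and nothing close beside it.

```bash
python3 - <<'E'
from h import *
import pickle
p=pickle.load(open('w6.pkl','rb'));s=status.read_state();M=T(s)
S=onz(p,[[321,112],[322,218]],.006);d=S[0]-S[1];c=S.mean(0);print(S.round(4).tolist(),np.linalg.norm(d),c,np.degrees(np.arctan2(d[1],d[0])))
print('ends',onz(p,[[302,80],[341,80],[341,245],[305,245]],.006).round(4).tolist())
print('tool',M[:3,:3].T@(c-M[:3,3]))
E
```

```text
[[0.5091, 0.2392, 0.006], [0.4712, 0.1649, 0.006]] 0.08338255252070852 [0.4901569  0.20206758 0.006     ] 62.98653973936543
ends [[0.5071, 0.2658, 0.006], [0.5327, 0.2525, 0.006], [0.4745, 0.1366, 0.006], [0.4476, 0.1506, 0.006]]
tool [ 0.03518307 -0.00128177  0.17420333]
```

>>> drive_tool --pt "0 0 0 0.012 -0.0005 0.025 0.5" --pt "0 0 0 0.012 -0.0005 0.025 0.5" --pt "0 0 0 0.0112 -0.0003 0.025 0.5" --pt "0 0 0 0 0 0.013 0.5" --pt "0 0 0 0 0 0 0.5" --pt "0 0 0 0 0 0 0.5" --pt "0 0 0 0 0 0 0.5"

```text
time: 11.88
tool_pos: [0.4912, 0.2023, 0.0935]
tcp_rot: [2.688, 1.625, 0.004]
wrist_force: [-1.0, -0.6, 0.6]
width: 0.501
grip_force: 0.0
```

```bash
python3 - <<'E'
from h import *
import pickle
q=pickle.load(open('w6.pkl','rb'))
s=status.read_state();p=snap('wrist');M=T(s);print(s['tool_pos'],M[:3,:2].round(3).tolist());save(p,'w7.png')
pickle.dump({k:p[k] for k in('color','intrinsics','D','W')},open('w7.pkl','wb'))
m=masks_of(p,'bar')[0]
v,u=np.nonzero(m['mask']);print(round(m['score'],2),np.round(m['bbox']),cv2.minAreaRect(np.c_[u,v].astype(np.float32)))
E
```

```text
[0.49117178 0.20227213 0.09351695] [[0.465, 0.885], [0.885, -0.465], [0.002, 0.002]]
0.82 [289. 144. 345. 342.] ((317.5988464355469, 240.30239868164062), (199.15255737304688, 53.13909149169922), 89.31793975830078)
```

View pics/w7.png

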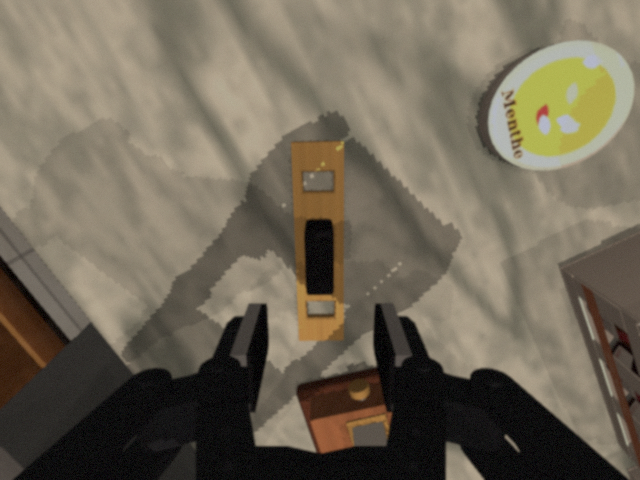

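The bar stays centred between the fingers: slots at (318.5,181) and (320.5,308), grip at (319,256).

```bash
python3 - <<'E'
from h import *
import pickle
q=pickle.load(open('w6.pkl','rb'));p=pickle.load(open('w7.pkl','rb'));s=status.read_state();M=T(s)
print(tri([(q,[321,112]),(p,[318.5,181])]),tri([(q,[322,218]),(p,[320.5,308])]))
S=onz(p,[[318.5,181],[320.5,308]],.006);d=S[0]-S[1];c=S.mean(0);print(np.linalg.norm(d),c,np.degrees(np.arctan2(d[1],d[0])))
print('tool',M[:3,:3].T@(c-M[:3,3]), s['tool_pos'])
E
```

```text
[0.50911282 0.23915775 0.00423949] [0.47108917 0.16454126 0.00459788]
0.08330517047153208 [0.49040239 0.20230441 0.006     ] 63.00580170804731
tool [-0.00083777 -0.00105492  0.08789724] [0.49142028 0.20244534 0.09390156]
```

>>> drive_tool --pt "0 0 -0.6 -0.0008 -0.001 0.03 0.5" --pt "0 0 0 0 0 0.03 0.5" --pt "0 0 0 0 0 0.015 0.5" --pt "0 0 0 0 0 0.008 0.5" --pt "0 0 0 0 0 0 0.5" --pt "0 0 0 0 0 0 0.5"

```text
time: 12.48
tool_pos: [0.4895, 0.2022, 0.0098]
tcp_rot: [2.68, 1.638, 0.002]
wrist_force: [1.4, 0.5, 0.2]
width: 0.5
grip_force: 0.0
```

>>> drive_tool --pt "0 0 0 0 0 0 0.25" --pt "0 0 0 0 0 0 0.1" --pt "0 0 0 0 0 0 0" --pt "0 0 0 0 0 0 0" --pt "0 0 0 0 0 0 0" --pt "0 0 0 0 0 0 0" --pt "0 0 0 0 0 0 0" --force 70

```text
time: 13.07
tool_pos: [0.4904, 0.2026, 0.0108]
tcp_rot: [2.68, 1.638, 0.006]
wrist_force: [-0.8, -0.6, 6.8]
width: 0.169
grip_force: 70.8
```

>>> drive_tool --pt "0 0 0 0 0 -0.015 0" --pt "0 0 0 0 0 -0.035 0" --pt "0 0 0 0 0 -0.04 0" --pt "0 0 0 0 0 -0.04 0" --pt "0 0 0 -0.0343 0.0089 -0.02 0" --pt "0 0 0 -0.0343 0.0089 0 0" --pt "0 0 0 -0.0343 0.0089 0 0" --pt "0 0 0 -0.0343 0.0089 0 0"

```text
time: 13.73
tool_pos: [0.4576, 0.0627, 0.16]
tcp_rot: [2.678, 1.64, 0.003]
wrist_force: [0.1, 0.3, -1.7]
width: 0.17
grip_force: 69.7
```

>>> drive_tool --pt "0 0 -7.05 -0.0343 0.0089 0 0" --pt "0 0 -7.05 0 0 0 0" --pt "0 0 0 0 0 0 0" --pt "0 0 0 0 0 0 0" --pt "0 0 0 0 0 0 0"

```text
time: 14.15
tool_pos: [0.4509, 0.0322, 0.159]
tcp_rot: [2.47, 1.941, 0.001]
wrist_force: [-0.1, -1.0, -1.6]
width: 0.174
grip_force: 69.7
```

```bash
python3 - <<'E'
from h import *
import pickle
s=status.read_state();p=snap('wrist');M=T(s);print(s['tool_pos'],s['width'],M[:3,:2].round(3).tolist(),np.degrees(np.arctan2(M[1,0],M[0,0])));save(p,'w8.png')
pickle.dump({**{k:p[k] for k in('color','intrinsics','D','W')},'M':M},open('w8.pkl','wb'))
for k in ['bar','pad_left','pad_right','hook_left','hook_right']:
  for m in masks_of(p,k)[:1]:
    v,u=np.nonzero(m['mask']);print(k,round(m['score'],2),np.round(m['bbox']),u.mean().round(1),v.mean().round(1))
def pr(x,y,z):return proj(p,(M@np.array([x,y,z,1]))[:3])[0].round(1)
print('pred slot',pr(.042,0,-.0048+.0096),pr(.065,.015,.0048),pr(.065,-.015,.0048), pr(.036,.009,.0048),pr(.048,-.009,.0048))
E
```

```text
[0.45089634 0.03216151 0.15897306] 0.17359674522883115 [[0.237, 0.972], [0.972, -0.237], [0.0, 0.0]] 76.31577667379652
bar 0.95 [279. 160. 359. 441.] 320.3 281.8
pad_left 0.51 [317. 153. 332. 156.] 322.3 154.7
pred slot [320.8 218.4] [361.5 158.1] [280.  158.2] [343.9 233.1] [297.2 203.2]
```

View pics/w8.png

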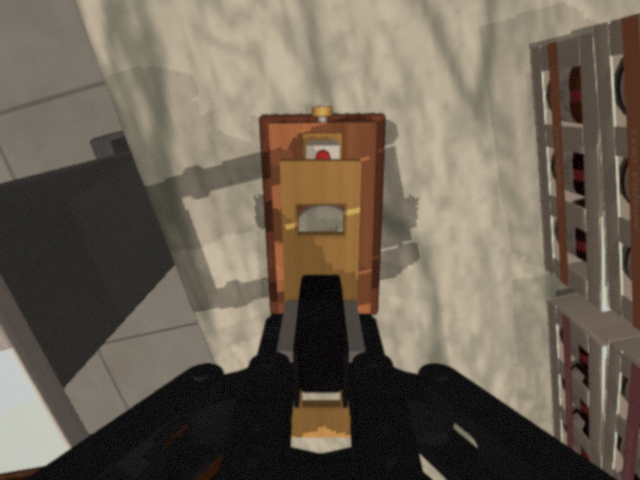

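The bar is held square. Its slot is at (321,219), within about 0.6 mm of prediction, with the left pad peeking out at (322,155). That was my tenth picture, so from here I check by numbers only.

>>> drive_tool --pt "0 0 -0.5 -0.0014 0.0017 0.02 0" --pt "0 0 0 0 0 0.02 0" --pt "0 0 0 0 0 0.012 0" --pt "0 0 0 0 0 0 0" --pt "0 0 0 0 0 0 0" --pt "0 0 0 0 0 0 0"

```text
time: 14.95
tool_pos: [0.4527, 0.0301, 0.1076]
tcp_rot: [2.459, 1.955, 0.001]
wrist_force: [-0.1, 1.1, -1.6]
width: 0.171
grip_force: 69.7
```

```bash
python3 - <<'E'
from h import *
import pickle
S=[];P=[]
for i in range(2):
    s=status.read_state();p=snap('wrist');S.append(s['tool_pos']);P.append(p)
    for k in ['hook_left','pad_left','bar']:
      for m in masks_of(p,k)[:1]:
        v,u=np.nonzero(m['mask']);print(k,round(m['score'],2),np.round(m['bbox'],1),u.mean().round(1),v.mean().round(1))
    S.append(status.read_state()['tool_pos'])
M=T(s);print(np.mean(S,0),np.std(S,0),np.degrees(np.arctan2(M[1,0],M[0,0])),s['wrist_force'])
M[:3,3]=np.mean(S,0)
pickle.dump({**{k:p[k] for k in('color','intrinsics','D','W')},'M':M},open('w9.pkl','wb'))
c=p['color'];g=c.astype(int)
# profiles: column through slot centre, and rows in slot
print('col321',[tuple(x) for x in g[150:250:2,315:328].mean(1).round().astype(int)])
print('row',[tuple(x) for x in g[214:224,280:362:2].mean(0).round().astype(int)])
E
```

```text
hook_left 0.76 [303.7 203.2 332.8 211.8] 319.0 208.0
bar 0.89 [278.9 159.9 360.4 441.9] 320.5 282.3
hook_left 0.74 [303.6 203.  332.1 210.8] 318.6 207.5
bar 0.77 [278.8 160.7 359.6 439.3] 320.4 282.0
[0.45276072 0.02995291 0.10765675] [2.68688243e-04 8.18983971e-05 2.84898840e-04] 76.95649398503258 [ 0.07437388 -0.25346805 -0.47375337]
col321 [(np.int64(107), np.int64(98), np.int64(88)), (np.int64(133), np.int64(121), np.int64(109)), (np.int64(158), np.int64(145), np.int64(130)), (np.int64(157), np.int64(144), np.int64(129)), (np.int64(127), np.int64(107), np.int64(92)), (np.int64(108), np.int64(80), np.int64(48)), (np.int64(142), np.int64(104), np.int64(56)), (np.int64(147), np.int64(107), np.int64(58)), (np.int64(147), np.int64(107), np.int64(58)), (np.int64(147), np.int64(107), np.int64(58)), (np.int64(147), np.int64(106), np.int64(57)), (np.int64(147), np.int64(106), np.int64(57)), (np.int64(147), np.int64(107), np.int64(58)), (np.int64(146), np.int64(105), np.int64(57)), (np.int64(146), np.int64(106), np.int64(57)), (np.int64(147), np.int64(106), np.int64(58)), (np.int64(145), n
[... 2661 characters left out ...]
nt64(60), np.int64(42)), (np.int64(85), np.int64(57), np.int64(39)), (np.int64(85), np.int64(55), np.int64(36)), (np.int64(84), np.int64(53), np.int64(36)), (np.int64(86), np.int64(53), np.int64(35)), (np.int64(83), np.int64(50), np.int64(30)), (np.int64(80), np.int64(50), np.int64(30)), (np.int64(110), np.int64(79), np.int64(43)), (np.int64(136), np.int64(100), np.int64(54)), (np.int64(154), np.int64(114), np.int64(62)), (np.int64(154), np.int64(115), np.int64(62)), (np.int64(152), np.int64(111), np.int64(60)), (np.int64(149), np.int64(108), np.int64(58)), (np.int64(148), np.int64(108), np.int64(57)), (np.int64(145), np.int64(104), np.int64(57)), (np.int64(111), np.int64(72), np.int64(43))]
```

```bash
python3 - <<'E'
from h import *
import pickle
p=pickle.load(open('w9.pkl','rb'));M=p['M'];Mi=np.linalg.inv(M)
f=lambda uv,z:(Mi@np.r_[onz(p,[uv],z)[0],1])[:2].round(4)
zt=M[2,3]-.0045
print('end,slot outer(48)',f([320,160.3],zt),f([320,204],zt),'edges',f([279,300],zt),f([360,300],zt),f([297,217],zt),f([344,217],zt))
for z in (.086,.089,.091,.093): print(z,'hook inner(43)',f([318,211.5],z),'sides',f([303.8,210],z),f([332.5,210],z))
C=np.array([.4521,.0298,.1]);print('stand centre in tool',(Mi@np.r_[C,1])[:2])
E
```

```text
end,slot outer(48) [ 0.0642 -0.0001] [ 0.0477 -0.0001] edges [ 0.0069 -0.0172] [0.0068 0.0164] [ 0.0426 -0.009 ] [0.0426 0.0092]
0.086 hook inner(43) [ 0.0402 -0.001 ] sides [ 0.0409 -0.0071] [0.0409 0.0052]
0.089 hook inner(43) [ 0.041 -0.001] sides [ 0.0417 -0.0069] [0.0417 0.0051]
0.091 hook inner(43) [ 0.0416 -0.0009] sides [ 0.0422 -0.0068] [0.0422 0.0051]
0.093 hook inner(43) [ 0.0421 -0.0009] sides [ 0.0427 -0.0068] [0.0427 0.005 ]
stand centre in tool [-0.00030216 -0.0006251 ]
```

>>> drive_tool --pt "0 0 0 -0.0006 -0.0008 0.002 0" --pt "0 0 0 0 0 0.003 0" --pt "0 0 0 0 0 0.003 0" --pt "0 0 0 0 0 0.002 0" --pt "0 0 0 0 0 0 0" --pt "0 0 0 0 0 0 0"

```text
time: 15.85
tool_pos: [0.4509, 0.0295, 0.0965]
tcp_rot: [-2.459, -1.954, 0.001]
wrist_force: [-0.1, -0.5, -2.1]
width: 0.168
grip_force: 69.8
```

>>> drive_tool --pt "0 0 0 0 0 0.001 0" --pt "0 0 0 0 0 0.001 0" --pt "0 0 0 0 0 0 0" --pt "0 0 0 0 0 0 0"

```text
time: 16.18
tool_pos: [0.4515, 0.0296, 0.095]
tcp_rot: [2.459, 1.954, 0.001]
wrist_force: [0.9, 0.9, -0.8]
width: 0.168
grip_force: 69.9
```

>>> drive_tool --pt "0 0 0 0 0 0.001 0" --pt "0 0 0 0 0 0.001 0" --pt "0 0 0 0 0 0 0" --pt "0 0 0 0 0 0 0"

```text
time: 16.52
tool_pos: [0.4515, 0.0295, 0.093]
tcp_rot: [2.459, 1.954, 0.001]
wrist_force: [0.4, 0.9, 1.3]
width: 0.169
grip_force: 70.1
```

>>> drive_tool --pt "0 0 0 0 0 0.001 0" --pt "0 0 0 0 0 0.001 0" --pt "0 0 0 0 0 0 0" --pt "0 0 0 0 0 0 0"

```text
time: 16.85
tool_pos: [0.4518, 0.0295, 0.0913]
tcp_rot: [2.459, 1.954, 0.002]
wrist_force: [0.3, 0.1, 3.7]
width: 0.169
grip_force: 70.5
```

>>> drive_tool --pt "0 0 0 0 0 0.001 0" --pt "0 0 0 0 0 0.001 0" --pt "0 0 0 0 0 0 0" --pt "0 0 0 0 0 0 0"

```text
time: 17.18
tool_pos: [0.4507, 0.0295, 0.0884]
tcp_rot: [-2.459, -1.954, 0.001]
wrist_force: [1.1, 0.9, 0.2]
width: 0.172
grip_force: 69.9
```

>>> drive_tool --pt "0 0 0 0 0 0.001 0" --pt "0 0 0 0 0 0.001 0" --pt "0 0 0 0 0 0 0" --pt "0 0 0 0 0 0 0"

```text
time: 17.52
tool_pos: [0.4504, 0.0295, 0.0861]
tcp_rot: [-2.459, -1.954, 0.002]
wrist_force: [0.1, 0.6, -2.6]
width: 0.166
grip_force: 69.7
```

>>> drive_tool --pt "0 0 0 0 0 0.001 0" --pt "0 0 0 0 0 0.001 0" --pt "0 0 0 0 0 0 0" --pt "0 0 0 0 0 0 0"

```text
time: 17.85
tool_pos: [0.4507, 0.0295, 0.0849]
tcp_rot: [-2.459, -1.954, 0.001]
wrist_force: [-2.2, 0.9, 3.2]
width: 0.166
grip_force: 70.5
```

>>> drive_tool --pt "0 0 0 0 0 0.001 0" --pt "0 0 0 0 0 0.0005 0" --pt "0 0 0 0 0 0 0" --pt "0 0 0 0 0 0 0"

```text
time: 18.18
tool_pos: [0.4508, 0.0295, 0.0839]
tcp_rot: [-2.459, -1.954, 0.001]
wrist_force: [-5.1, 1.4, 8.4]
width: 0.17
grip_force: 71.0
```

>>> drive_tool --pt "0 0 0 0 0 0.001 0" --pt "0 0 0 0 0 0.0005 0" --pt "0 0 0 0 0 0 0" --pt "0 0 0 0 0 0 0"

```text
time: 18.52
tool_pos: [0.4508, 0.0295, 0.0826]
tcp_rot: [-2.459, -1.954, 0.001]
wrist_force: [-4.6, 0.7, 9.7]
width: 0.165
grip_force: 71.3
```

>>> drive_tool --pt "0 0 0 0 0 0.001 0" --pt "0 0 0 0 0 0.0005 0" --pt "0 0 0 0 0 0 0" --pt "0 0 0 0 0 0 0"

```text
time: 18.85
tool_pos: [0.4508, 0.0295, 0.0816]
tcp_rot: [-2.459, -1.954, 0.001]
wrist_force: [-6.0, 2.3, 13.3]
width: 0.169
grip_force: 71.8
```

```bash
python3 - <<'E'
from h import *
p=snap('wrist');s=status.read_state();print(s['tool_pos'],s['wrist_force'],s['torque'],s['width'])
for k in ['hook_left','pad_left','bar','hook_right']:
  for m in masks_of(p,k)[:1]:
    v,u=np.nonzero(m['mask']);print(k,round(m['score'],2),np.round(m['bbox'],1),u.mean().round(1),v.mean().round(1))
s=status.read_state();print(s['tool_pos'],s['wrist_force'],s['torque'])
E
```

```text
[0.45085428 0.02950463 0.08158336] [-7.02835581  1.87994104 14.0003012 ] [ 0.2390429   1.11639155 -0.00792619] 0.17260373886969285
hook_left 0.79 [306.1 194.3 342.2 227.3] 324.1 211.4
bar 0.55 [282.2 160.8 359.7 438.2] 320.2 279.3
hook_right 0.74 [311.9 393.6 336.7 423.1] 323.4 406.7
[0.45083343 0.02950345 0.08158467] [-6.0929894   0.62272843 13.07343688] [ 0.23966701  1.09916164 -0.00974987]
```

>>> drive_tool --pt "0 0 0 0 0 0.0007 0" --pt "0 0 0 0 0 0 0" --pt "0 0 0 0 0 0 0"

```text
time: 19.35
tool_pos: [0.4508, 0.0295, 0.0811]
tcp_rot: [-2.459, -1.954, 0.001]
wrist_force: [-6.1, 2.0, 15.3]
width: 0.17
grip_force: 72.0
```

>>> drive_tool --pt "0 0 0 0 0 0.0007 0" --pt "0 0 0 0 0 0 0" --pt "0 0 0 0 0 0 0"

```text
time: 19.6
tool_pos: [0.4509, 0.0295, 0.0806]
tcp_rot: [-2.459, -1.954, 0.001]
wrist_force: [-8.1, 0.7, 16.6]
width: 0.17
grip_force: 72.2
```

>>> drive_tool --pt "0 0 0 0 0 0.0007 0" --pt "0 0 0 0 0 0 0" --pt "0 0 0 0 0 0 0"

```text
time: 19.85
tool_pos: [0.4509, 0.0295, 0.0801]
tcp_rot: [-2.459, -1.954, 0.002]
wrist_force: [-8.2, 1.4, 18.1]
width: 0.171
grip_force: 72.4
```

>>> drive_tool --pt "0 0 0 0 0 0.0005 0" --pt "0 0 0 0 0 0 0" --pt "0 0 0 0 0 0 0"

```text
time: 20.1
tool_pos: [0.4509, 0.0295, 0.0797]
tcp_rot: [-2.459, -1.954, 0.002]
wrist_force: [-8.6, 0.6, 19.3]
width: 0.166
grip_force: 72.6
```

```bash
python3 - <<'E'
from h import *
p=snap('wrist');s=status.read_state();print(s['tool_pos'],s['wrist_force'],s['torque'],s['width'])
for k in ['hook_left','hook_right']:
  for m in masks_of(p,k)[:1]:
    v,u=np.nonzero(m['mask']);print(k,round(m['score'],2),np.round(m['bbox'],1),u.mean().round(1),v.mean().round(1))
save(p,'w10.png')
E
```

```text
[0.45090025 0.02950546 0.07971482] [-9.41180396  1.79437836 19.68969821] [ 0.25557257  1.55921487 -0.01465154] 0.1727168605751651
hook_left 0.8 [307.2 194.7 343.3 228.2] 324.0 212.8
hook_right 0.85 [312.2 394.2 336.4 424.5] 323.4 408.3
```

>>> drive_tool --pt "0 0 0 0 0 -0.001 0" --pt "0 0 0 0 0 -0.001 0" --pt "0 0 0 0 0 0 0" --pt "0 0 0 0 0 0 0"

```text
time: 20.58
tool_pos: [0.4509, 0.0295, 0.0813]
tcp_rot: [-2.459, -1.954, 0.001]
wrist_force: [-6.7, 1.1, 15.3]
width: 0.17
grip_force: 72.0
```

>>> drive_tool --pt "0 0 0 0 0 -0.0007 0" --pt "0 0 0 0 0 0 0" --pt "0 0 0 0 0 0 0"

```text
time: 20.83
tool_pos: [0.4508, 0.0295, 0.0817]
tcp_rot: [-2.459, -1.954, 0.001]
wrist_force: [-5.6, 1.0, 14.2]
width: 0.164
grip_force: 71.9
```

>>> drive_tool --pt "0 0 0 0 0 -0.0007 0" --pt "0 0 0 0 0 0 0" --pt "0 0 0 0 0 0 0"

```text
time: 21.08
tool_pos: [0.4508, 0.0295, 0.0823]
tcp_rot: [-2.459, -1.954, 0.001]
wrist_force: [-6.0, 1.9, 11.7]
width: 0.168
grip_force: 71.6
```

>>> drive_tool --pt "0 0 0 0 0 -0.0007 0" --pt "0 0 0 0 0 0 0" --pt "0 0 0 0 0 0 0"

```text
time: 21.33
tool_pos: [0.4508, 0.0295, 0.0826]
tcp_rot: [-2.459, -1.954, 0.001]
wrist_force: [-5.1, 1.4, 9.7]
width: 0.161
grip_force: 71.1
```

>>> drive_tool --pt "0 0 0 0 0 -0.0007 0" --pt "0 0 0 0 0 0 0" --pt "0 0 0 0 0 0 0"

```text
time: 21.58
tool_pos: [0.4508, 0.0295, 0.0827]
tcp_rot: [-2.459, -1.954, 0.001]
wrist_force: [-4.0, 1.5, 6.5]
width: 0.172
grip_force: 70.5
```

>>> drive_tool --pt "0 0 0 0 0 -0.0007 0" --pt "0 0 0 0 0 0 0" --pt "0 0 0 0 0 0 0"

```text
time: 21.83
tool_pos: [0.4507, 0.0295, 0.0827]
tcp_rot: [-2.459, -1.954, 0.001]
wrist_force: [-1.2, 1.5, 0.7]
width: 0.165
grip_force: 69.9
```

```bash
python3 - <<'E'
from h import *
p=snap('wrist');s=status.read_state();M=T(s);print(s['tool_pos'],s['wrist_force'],s['torque'],M[:3,:3].T@s['torque'],M[:3,2])
for k in ['hook_left','hook_right']:
  for m in masks_of(p,k)[:1]:
    print(k,round(m['score'],2),np.round(m['bbox'],1))
# predicted boxes of straight and bent hooks (tool frame, stand centre offset (0,.0013) from TCP, H from bar)
zb=s['tool_pos'][2]-.0105-.019   # H
H=zb;print('H',H)
for sg in(1,-1):
  for b in(0,-.003):
    y=[(43+1000*b),(51+1000*b)]
    for zz,yy in((H+.037,y[0]),(H+.037,y[0]+4),(H+.025,y[1])):
      q=proj(p,(M@np.array([sg*yy/1000-.0006,.0013,M[2,3]-zz,1]))[:3])[0].round(1);print(sg,b,round(zz,3),yy,q)
E
```

```text
[0.4507265  0.02949091 0.08273513] [-1.50416148  2.19243317 -0.51105853] [0.30178208 0.26747556 0.0435133 ] [ 0.32867398  0.2335982  -0.0437527 ] [-8.10782121e-04  1.96843445e-05 -9.99999671e-01]
hook_left 0.89 [306.5 194.7 339.3 224.3]
hook_right 0.86 [311.2 393.1 337.8 418.7]
H 0.053235132413561176
1 0 0.09 43 [324.5 226.7]
1 0 0.09 47 [324.5 215.9]
1 0 0.078 51 [324.2 197.2]
1 -0.003 0.09 40.0 [324.4 234.7]
1 -0.003 0.09 44.0 [324.5 224. ]
1 -0.003 0.078 48.0 [324.2 204.9]
-1 0 0.09 43 [324.1 418.5]
-1 0 0.09 47 [324.1 425.8]
-1 0 0.078 51 [323.9 412.9]
-1 -0.003 0.09 40.0 [324.1 412.9]
-1 -0.003 0.09 44.0 [324.1 420.3]
-1 -0.003 0.078 48.0 [323.9 407.7]
```

Lifting met a firm catch: TCP stopped at z = 0.0827 and the force fell from 11.7 N to about 0. There is almost no leftover moment across the bar, so both hooks are holding it. Releasing now.

>>> drive_tool --pt "0 0 0 0 0 0 0.22" --pt "0 0 0 0 0 0 0.35" --pt "0 0 0 0 0 0 0.5" --pt "0 0 0 0 0 0 0.5" --pt "0 0 0 0 0 0 0.5" --pt "0 0 0 0 0 0 0.5" --force 20

```text
time: 22.48
tool_pos: [0.4514, 0.0294, 0.0834]
tcp_rot: [2.459, 1.955, 0.0]
wrist_force: [-0.7, -0.2, 0.7]
width: 0.499
grip_force: 0.0
```

>>> drive_tool --pt "0 0 0 0 0 -0.01 0.5" --pt "0 0 0 0 0 -0.03 0.5" --pt "0 0 0 0 0 -0.035 0.5" --pt "0 0 0 0 0 -0.035 0.5" --pt "0 0 0 0 0 -0.035 0.5" --pt "0 0 0 0 0 0 0.5" --pt "0 0 0 0 0 0 0.5"

```text
time: 23.07
tool_pos: [0.4534, 0.0295, 0.2321]
tcp_rot: [2.456, 1.952, 0.009]
wrist_force: [0.4, 0.8, -0.0]
width: 0.502
grip_force: 0.0
```

```bash
python3 - <<'E'
from h import *
s=status.read_state();p=snap('wrist');M=T(s);print(s['time'],s['tool_pos'],s['wrist_force'],s['width'])
for k in ['bar','hook_left','hook_right','pad_left','pad_right','tin']:
  for m in masks_of(p,k)[:2]:
    v,u=np.nonzero(m['mask']);print(k,round(m['score'],2),np.round(m['bbox'],1),u.mean().round(1),v.mean().round(1))
# bar measured at H+25=.078 plate top
a=np.radians(77);ey=np.array([np.cos(a),np.sin(a),0]);ex=np.array([np.sin(a),-np.cos(a),0]);C=np.array([.4513,.0295,0])
for n,y in(('end+',65),('end-',-65)):
  print(n,[proj(p,C+ey*y/1000+ex*x/1000+[0,0,.078])[0].round(1).tolist() for x in(-15,15)])
for sg in(1,-1):
  for b in(0,3): print('hook',sg,'bent' if b else 'straight',[proj(p,C+ey*sg*(y-b)/1000+ex*.0013+[0,0,z])[0].round(1).tolist() for y,z in((43,.09),(47,.09),(51,.078))])
E
```

```text
23.0667 [0.45336212 0.02948543 0.23214933] [ 3.82178271e-01  8.31518201e-01 -5.68009026e-05] 0.5022169475567524
bar 0.89 [294.4 136.7 336.2 299.2] 315.6 213.3
hook_left 0.72 [310.2 153.1 324.5 167.7] 317.6 159.5
hook_right 0.62 [312.9 262.5 323.  278.2] 317.8 271.1
pad_right 0.33 [289.1 192.7 342.9 225.7] 326.6 207.4
tin 0.86 [290.9 192.8 343.6 225. ] 328.6 207.4
tin 0.67 [310.5 151.2 326.9 165.2] 317.4 159.5
end+ [[295.6, 132.6], [337.0, 132.4]]
end- [[299.1, 294.4], [335.3, 294.2]]
hook 1 straight [[318.3, 165.4], [318.2, 159.7], [318.2, 152.1]]
hook 1 bent [[318.3, 169.6], [318.3, 164.0], [318.2, 156.2]]
hook -1 straight [[318.7, 275.9], [318.7, 280.5], [318.7, 278.8]]
hook -1 bent [[318.7, 272.4], [318.7, 277.0], [318.7, 275.5]]
```

```bash
python3 - <<'E'
from h import *
for i in range(2):
    s=status.read_state();p=snap('wrist')
    for k in ['bar','hook_left','hook_right']:
      for m in masks_of(p,k)[:1]: print(k,round(m['score'],2),np.round(m['bbox'],1))
print(s['tool_pos'],s['wrist_force'])
a=np.radians(77);ey=np.array([np.cos(a),np.sin(a),0]);ex=np.array([np.sin(a),-np.cos(a),0]);C=np.array([.4513,.0295,0])
P=lambda y,z,x=.0013:proj(p,C+ey*y/1000+ex*x+[0,0,z])[0].round(1)
print('ends',P(65,.078),P(-65,.078),'slotL',P(48,.078),P(36,.078),'slotR',P(-36,.078),P(-48,.078))
for sg in(1,-1):
  for b in(0,3): print('hook',sg,b,[P(sg*(y-b),z)[1] for y,z in((43,.09),(47,.09),(51,.078))])
g=p['color'][:,313:323].mean(1).round().astype(int)
for v in list(range(128,178,2))+list(range(250,306,2)): print(v,g[v].tolist(),end='; ')
E
```

```text
bar 0.65 [304.3 133.9 342.2 300.3]
hook_left 0.57 [313.1 151.3 331.4 166.7]
hook_right 0.85 [317.1 264.1 330.6 283.3]
bar 0.75 [298.2 136.4 341.7 299.3]
hook_left 0.75 [313.6 151.1 330.6 166.9]
hook_right 0.48 [313.3 261.8 327.5 282.3]
[0.45083323 0.02947798 0.22758896] [0.52756985 0.17715351 1.21340401]
ends [323.3 131.7] [323.3 295.7] slotL [323.3 155.8] [323.3 172.3] slotR [323.3 262.9] [323.3 276.7]
hook 1 0 [np.float64(165.1), np.float64(159.3), np.float64(151.6)]
hook 1 3 [np.float64(169.4), np.float64(163.7), np.float64(155.8)]
hook -1 0 [np.float64(277.2), np.float64(282.0), np.float64(280.1)]
hook -1 3 [np.float64(273.7), np.float64(278.4), np.float64(276.7)]
128 [119, 89, 52]; 130 [109, 94, 77]; 132 [117, 99, 81]; 134 [148, 110, 66]; 136 [152, 110, 60]; 138 [153, 112, 61]; 140 [152, 110, 60]; 142 [152, 111, 60]; 144 [152, 111, 61]; 146 [151, 110, 60]; 148 [152, 110, 60]; 150 [147, 108, 63]; 152 [148, 125, 99]; 154 [155, 138, 118]; 156 [151, 136, 119]; 158 [158, 146, 131]; 160 [158, 145, 131]; 162 [156, 142, 125]; 164 [165, 155, 138]; 166 [156, 145, 126]; 168 [106, 76, 57]; 170 [94, 56, 35]; 172 [97, 63, 38]; 174 [118, 85, 46]; 176 [130, 94, 52]; 250 [21, 18, 18]; 252 [21, 18, 18]; 254 [44, 32, 23]; 256 [118, 85, 47]; 258 [141, 104, 56]; 260 [137, 100, 54]; 262 [133, 98, 55]; 264 [113, 94, 74]; 266 [103, 94, 84]; 268 [102, 93, 84]; 270 [102, 94, 85]; 272 [103, 95, 85]; 274 [117, 108, 96]; 276 [147, 133, 118]; 278 [143, 128, 110]; 280 [124, 106, 85]; 282 [127, 96, 59]; 284 [128, 93, 50]; 286 [128, 93, 51]; 288 [128, 93, 50]; 290 [128, 93, 50]; 292 [134, 98, 53]; 294 [167, 122, 66]; 296 [185, 140, 84]; 298 [160, 142, 115]; 300 [151, 142, 123]; 302 [154, 144, 126]; 304 [156, 147, 127];
```

```bash
python3 -c "
from h import *
print(workorder.finish_job())"
```

```text
the job is handed in; nothing more can be done
None
```

The tin stands in the stand's pocket and the keeper bar is clipped under both hooks; I handed the job in at about 23 s of the 56 s allowed. The lift test and level bar point to both sides being caught, though in the last wrist image the right hook was less clear than the left.

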